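Slide the two tins home into the rack

ROBOT

A 7-joint arm with a two-finger parallel gripper is mounted at the origin on a cart in front of the work surface, level with it; the furniture and walls round the work are solid. World frame = base frame: x ahead of the robot, y to its left, z up, the work surface at z = 0. Lengths are in m, angles in degrees, forces in N, time in s.
With the tool pointing down it reaches from about 0.425 to 0.875 m from the base axis. Payload 8.4 kg.
Tool frame: the origin (TCP) lies midway between the tips of the shut fingers; the grasp point (between the pads) lies 19 mm behind it (bot.grip_depth is the distance from the TCP to the grasp point, in m); z points along the fingers, y is the line along which they close (so a half turn about z gives the same grasp; the last joint's range is limited). The gripper opens to 85 mm and grips with 20 to 120 N. Pads are 22 mm wide; open, the fingers measure 114 mm over their backs; the gripper's body (76 mm by 85 mm) begins 54 mm behind the grasp point. The pads swing forward as they close: fully open they stand 13 mm farther back than shut.
Start: joints at [64.446, 19.091, 2.286, 83.961, -0.768, 76.965, -3.352], TCP at [0.221, -0.611, 0.231] pointing down, gripper open.
Joint ranges: [-147.57, 147.57], [-21.85, 119.76], [-74.77, 79.35], [14.55, 137.4], [-85.83, 265.84], [4.83, 119.75], [-152.11, 152.11]. Speed limits (degrees/s): [127.2, 127.2, 159.86, 159.86, 180, 180, 180].

INTERFACE

Orientations are given as a 3x3 rotation matrix whose columns are the frame's x, y, z axes.
In Python, from cell import bot, viewer gives the robot as it stands. The module is installed in compiled form; this text tells all that it offers.
- The arm moves only by the tool servo_tool, never from a script. Its arguments are lists of equal length, an entry for each row: "rot": the turn, a rotation vector about the world's x, y, z in degrees, a list of three; "delta_pos": the shift along the world's x, y, z in mm, a list of three; "jaw": the closure, from 0 (fully open) to 1 (shut). In form: {"rot": [[wx, wy, wz], ...], "delta_pos": [[x, y, z], ...], "jaw": [jaw, ...]}. A call has 1 to 12 rows; each row is the pose to reach, as a shift and turn from the pose commanded when the call began; what a row does not reach only later rows make up. A row lasts 1/10 s, in which the tool goes at most 50 mm and 8.59 degrees, less where a joint would pass 70% of its speed; a pose out of reach is approached as far as the arm can. A call with a gripper value outside its range is refused whole. The fingers move at their own pace and stop on an object; the grip force is fixed at half the most. Time passes only in rows, so rows that repeat a pose let the fingers close. It gives the time, the measured TCP pose, the force, the opening and the grip force at its end, in the units of the state.
- bot.get_state(): the state, without advancing time (a new reading comes with each control period).
- viewer.read_camera(name): name is "scene" or "top" or "wrist"; returns the picture (384x512x3 uint8, red, green, blue); there is no depth.
- viewer.camera_params(name): a dict with "vfov" (degrees; the focal length in pixels is half the picture's height over the tangent of half this angle, whatever the lens; pixels are square), "cx", "cy" (the principal point, pixels), "R" (3x3) and "t" (3): a world point X has camera coordinates R X + t. Camera axes: x right, y down, z forward; pixel columns grow to the right and rows downward; lengths in m; the calibration is good to about 2 mm. The wrist camera is an equidistant fisheye: a pixel r from the principal point sees the ray r / f radians off the axis. A picture is of the moment at which its call begins: read the wrist's pose just before it. camera_params takes no time and is no camera call; for the wrist camera it gives the pose at the moment of the call.
- bot.job_done(): hands the job in; it is judged then, once.
The state is a dict: "time_s": time; "joint_pos": joint angles; "dq": joint speeds; "joint_torque": joint torques, N m; "ee_pos": TCP position; "eef_rot": TCP orientation; "contact_force": force on the tool from outside, world axes, zero at the start; "torque": the same for the moment, N m; "gripper_width": finger opening in m; "gripper_force": force on a finger pad.
Only numpy, scipy, OpenCV 4.12 (cv2) and the standard library are available. Lean on these libraries where they do the work, as an engineer would, in place of code of your own. Each camera call takes 0.05 s, during which the arm holds its last target. There are 200 camera calls.

TASK

Two tins stand out on the worktop in front of the wooden rack. Push them with the fingers along the worktop, one into each of the two free bays that are marked with a green pad, until each tin rests against the back board of the rack. Do not pick the tins up or tip them, and leave the tin already in the rack and everything else standing where it is.

Things in the scene. Friction and masses are not known exactly. Their poses are not given: they have to be found in the camera images.
- tin_a: First tin to push, standing loose on the worktop in front of the rack: plain tin, green and gold, 75 mm diameter, 58 mm tall, 0.25 kg give or take a third; origin at the centre of its underside, z up its axis; identical to the other tins
- tin_b: Second tin to push, standing loose on the worktop in front of the rack: plain tin, green and gold, 75 mm diameter, 58 mm tall, 0.25 kg give or take a third; origin at the centre of its underside, z up its axis; identical to the other tins
- tin_c: Tin that already stands in one of the three bays, to be left alone: plain tin, green and gold, 75 mm diameter, 58 mm tall, 0.25 kg give or take a third; origin at the centre of its underside, z up its axis; identical to the other tins
- rack: Dark wooden rack fixed to the worktop, open in front, no floor: tins slide in on the worktop. Origin on the worktop at the foot of the middle of its back board's front face; x points into the board, away from the open front, y left along the board, z up. Board 330 mm long, 64 mm high. Three bays 88 mm wide, centres at y = -100, 0, 100 mm. A tin touching the board has its centre at x = -38 mm.
- rack_nose (a point): Front tip, at worktop level, of the rack's divider at rack y = 50 mm (rack x = -60 mm). Four dividers, 12 mm thick, 36 mm high, with rounded noses, stand at rack y = -150, -50, 50, 150 mm and reach from the board to x = -60 mm; a tin that is home sticks out 15 mm in front of them.
- pad_1: Flat green round pad, 68 mm diameter, 1 mm thick, flush in the worktop (a tin slides over it unhindered), marking a free bay of the rack; origin at its centre: where the centre of a tin comes to stand when it touches the back board. Which bays are free varies.
- pad_2: Second pad like pad_1, marking the other free bay.
- mug: White mug, 84 mm diameter without its handle, 88 mm tall, standing at the back, to the right of the rack, to be left alone. Origin at its underside.
- spice_jar_1: Spice jar with red cap, 45 mm diameter, 106 mm tall, standing to the left of the rack, to be left alone. Origin at its underside.
- spice_jar_2: Spice jar with red cap, 45 mm diameter, 106 mm tall, standing to the right of the rack, to be left alone. Origin at its underside.
- pepper_mill: Brown wooden pepper mill, 58 mm diameter, 160 mm tall, standing at the back left of the rack, to be left alone. Origin at its underside.
Not all that is in view belongs to the job. What is shaped like the tin_a but pink is not meant.

How it is judged (in metres and radians):
At the end, for the whole second after the job is handed in: One of the two tins stands on each pad: centre within 13 mm of the pad's centre and no more than 6 mm short of touching the back board; both upright (within 0.06 rad), on the worktop and at rest; the tin that was in the rack within 15 mm, and mug, jars and mill within 20 mm, of where they stood ((((horizontal distance between tin_a and pad_1 below 0.013 m and x of tin_a in the frame of rack above -0.0437 m) and (horizontal distance between tin_b and pad_2 below 0.013 m and x of tin_b in the frame of rack above -0.0437 m)) or ((horizontal distance between tin_a and pad_2 below 0.013 m and x of tin_a in the frame of rack above -0.0437 m) and (horizontal distance between tin_b and pad_1 below 0.013 m and x of tin_b in the frame of rack above -0.0437 m))) and angle between each of tin_a, tin_b's own z axis and vertical below 0.06 rad and height (world z) of each of tin_a, tin_b below 0.006 m and linear speed of each of tin_a, tin_b below 0.01 m/s and distance of tin_c from where it was at the start of the episode below 0.015 m and distance of each of mug, spice_jar_1, spice_jar_2, pepper_mill from where it was at the start of the episode below 0.02 m).
It fails at once if a tin to be pushed is lifted off the worktop (more than 12 mm) (height (world z) of any of tin_a, tin_b above 0.012 m).
It fails at once if a tin to be pushed is tipped (more than 0.35 rad) (angle between any of tin_a, tin_b's own z axis and vertical above 0.35 rad).
It fails at once if the tin already in the rack is shifted (more than 15 mm) (distance of tin_c from where it was at the start of the episode above 0.015 m).
It fails at once if the mug, a jar or the mill is shifted (more than 20 mm) (distance of any of mug, spice_jar_1, spice_jar_2, pepper_mill from where it was at the start of the episode above 0.02 m).
It also fails if it takes over 58 s, if anything falls off the work surface, if the arm or the gripper's body presses on something with over 40 N, if the wrist force passes 120 N, or if a joint passes its speed limit or range.

## Working session

There is one attempt and no reset: what is moved stays moved. The work goes in short steps, Python scripts to look and compute and a tool call to move; the robot and the scene stay as the last step left them, time stands still between calls to the robot, and variables do not carry over. Pictures are saved under pics/ and viewed, at most 10 in all, crops included, and the job is handed in when it is done.

Besides the shell and the picture viewer there is one more tool, called after "Call:" in YAML: its name, and indented under it one key for each argument. servo_tool: Moves the arm, as the interface text tells. Its arguments: {"type":"object","properties":{"rot":{"type":"array","items":{"type":"array","items":{"type":"number"}}},"delta_pos":{"type":"array","items":{"type":"array","items":{"type":"number"}}},"jaw":{"type":"array","items":{"type":"number"}}},"required":["rot","delta_pos","jaw"]}

```bash
mkdir -p pics; cat > h.py <<'E'
import numpy as np, cv2
from cell import bot, viewer
def cam(n):
    p=viewer.camera_params(n); return p
def ray(n,p,u,v):
    f=192/np.tan(np.radians(p['vfov'])/2); x=(u-p['cx']);y=(v-p['cy'])
    if n=='wrist':
        r=np.hypot(x,y);a=r/f;d=np.array([np.sin(a)*x/max(r,1e-9),np.sin(a)*y/max(r,1e-9),np.cos(a)])
    else: d=np.array([x/f,y/f,1])
    R=np.array(p['R']);return -R.T@np.array(p['t']),R.T@d
def onz(n,p,u,v,z):
    c,d=ray(n,p,u,v);return c+d*(z-c[2])/d[2]
E
python3 - <<'E'
from h import *
s=bot.get_state();print(s['time_s'],s['ee_pos'],s['eef_rot'])
a=[]
for n in('top','scene'):
    im=viewer.read_camera(n);np.save(n+'.npy',im);cv2.imwrite(f'pics/{n}0.png',im[...,::-1])
    p=cam(n);print(n,p)
E
```

```text
0.0 [ 0.2207035  -0.61088359  0.23038976] [[ 9.40481686e-01  3.39843670e-01 -6.91924002e-04]
 [ 3.39844348e-01 -9.40480460e-01  1.52449322e-03]
 [-1.32651632e-04 -1.66890442e-03 -9.99998599e-01]]
top {'vfov': 45.87407423070417, 'cx': 258.5625406661278, 'cy': 193.98971781567533, 'R': array([[-0.1078466 , -0.99416324,  0.00292712],
       [-0.97230082,  0.10485993, -0.20889112],
       [ 0.20736494, -0.02537423, -0.97793452]]), 't': array([0.13204118, 0.52735675, 1.01637982])}
scene {'vfov': 48.70766812650503, 'cx': 254.8342426865514, 'cy': 190.0039812198896, 'R': array([[ 0.91404269, -0.40517839, -0.01887936],
       [-0.31708181, -0.68472947, -0.65620475],
       [ 0.25295273,  0.60578546, -0.75434667]]), 't': array([-0.43623842,  0.25624903,  1.0593616 ])}
```

View pics/top0.png

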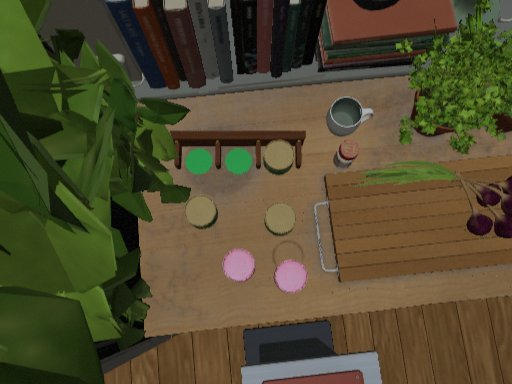

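View pics/scene0.png

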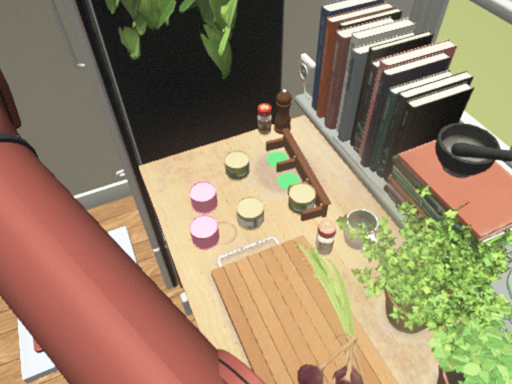

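Top view: gold tins stand at (201,211) and (280,219), and a third at (279,155) is already in the right bay. The pads are at (199,161) and (238,160). The pink lookalikes at (239,265) and (291,276) aren't meant. The two loose gold tins fit the description, so I'll measure them and confirm in a crop.

```bash
python3 - <<'E'
from h import *
im=np.load('top.npy');p=cam('top');hsv=cv2.cvtColor(im,cv2.COLOR_RGB2HSV)
def blobs(im,lo,hi,roi):
    h=cv2.cvtColor(im,cv2.COLOR_RGB2HSV);m=cv2.inRange(h,lo,hi);k=np.zeros_like(m);x0,y0,x1,y1=roi;k[y0:y1,x0:x1]=m[y0:y1,x0:x1]
    k=cv2.morphologyEx(k,cv2.MORPH_OPEN,np.ones((3,3)))
    return [(cv2.fitEllipse(cv2.convexHull(c)),cv2.contourArea(c)) for c in cv2.findContours(k,0,2)[0] if cv2.contourArea(c)>150]
for q in [(280,216),(201,209),(279,153),(300,200),(239,265)]:print(q,hsv[q[1],q[0]])
P=[]
for e,a in blobs(im,(60,150,80),(80,255,255),(170,130,320,290)):
    w=onz('top',p,*e[0],0);P.append(w);print('pad',e,a,w.round(4))
for e,a in blobs(im,(20,60,70),(40,255,255),(170,130,320,290)):print('gold',e,a,onz('top',p,*e[0],.058).round(4))
for e,a in blobs(im,(140,40,120),(179,255,255),(200,230,320,310)):print('pink',e,a,onz('top',p,*e[0],.05).round(4))
# dark rack board top front edge: mean points
for q in [(172,137),(305,137),(172,131),(305,131)]:print('board',q,onz('top',p,*q,.064).round(4))
for q in [(179,167),(218,167),(258,167),(298,167)]:print('nose',q,onz('top',p,*q,.036).round(4))
s=np.load('scene.npy');ps=cam('scene')
for nm,q,z in [('jar1',(265,107),.106),('mill',(284,95),.16),('jar2',(327,226),.106),('tinL',(237,159),.058),('tinR',(250,206),.058)]:print(nm,onz('scene',ps,*q,z).round(3))
c=cv2.resize(im[120:300,150:330],None,fx=3,fy=3,interpolation=2);cv2.imwrite('pics/crop.png',c[...,::-1])
E
```

```text
(280, 216) [ 22  95 139]
(201, 209) [ 23  98 140]
(279, 153) [ 22  94 139]
(300, 200) [ 17 114 130]
(239, 265) [162  64 186]
pad ((238.14010620117188, 160.8341827392578), (24.329282760620117, 25.652034759521484), 80.51786804199219) 466.5 [0.641  0.1152 0.    ]
pad ((198.51202392578125, 161.02833557128906), (24.226470947265625, 25.803926467895508), 76.71023559570312) 469.0 [0.6512 0.2147 0.    ]
gold ((280.1588439941406, 217.5963134765625), (31.552696228027344, 32.28237533569336), 103.29644775390625) 759.5 [0.4766 0.0306 0.058 ]
gold ((199.59896850585938, 210.15321350097656), (31.592172622680664, 32.06435775756836), 38.573028564453125) 756.5 [0.5143 0.2159 0.058 ]
gold ((278.65850830078125, 154.193359375), (30.083887100219727, 31.31383514404297), 101.98307800292969) 696.5 [0.63   0.0161 0.058 ]
pink ((290.5271301269531, 276.0543212890625), (32.1986083984375, 33.272830963134766), 176.5725555419922) 803.5 [0.341  0.0224 0.05  ]
pink ((238.33831787109375, 264.61968994140625), (32.09862518310547, 32.87038040161133), 2.820887565612793) 789.0 [0.3796 0.1385 0.05  ]
board (172, 137) [0.6985 0.2668 0.064 ]
board (305, 137) [ 0.6643 -0.0516  0.064 ]
board (172, 131) [0.7136 0.2657 0.064 ]
board (305, 131) [ 0.6794 -0.0535  0.064 ]
nose (179, 167) [0.6303 0.2595 0.036 ]
nose (218, 167) [0.6201 0.1651 0.036 ]
nose (258, 167) [0.6097 0.0682 0.036 ]
nose (298, 167) [ 0.5992 -0.0288  0.036 ]
jar1 [0.671 0.351 0.106]
mill [0.72  0.317 0.16 ]
jar2 [ 0.612 -0.141  0.106]
tinL [0.516 0.216 0.058]
tinR [0.479 0.033 0.058]
```

View pics/crop.png

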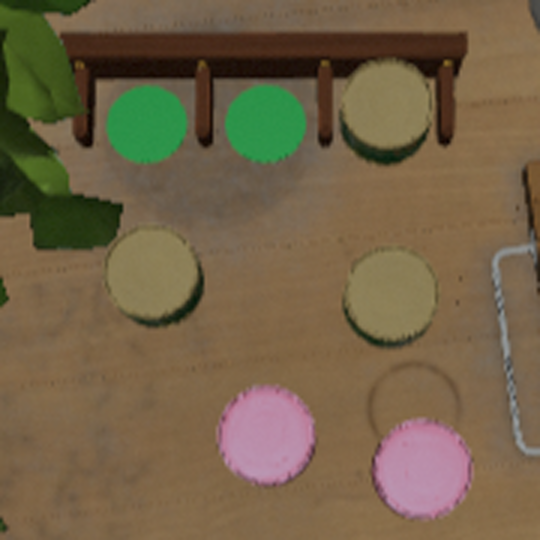

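The crop confirms that the two gold tins in front of the rack are the ones to push, and both views agree on their positions to about 3 mm. The rack's x axis points at yaw -6°. I'll push the right tin first, left and forward, using both fingers half open as a two-point pusher.

Call:
servo_tool:
  rot:
    - [0, 0, 4]
    - [0, 0, 8]
    - [0, 0, 12]
    - [0, 0, 16]
    - [0, 0, 20]
    - [0, 0, 24]
    - [0, 0, 28]
    - [0, 0, 32]
    - [0, 0, 36]
    - [0, 0, 40]
    - [0, 0, 44]
    - [0, 0, 47.6]
  delta_pos:
    - [8, 20, 0]
    - [24, 60, 0]
    - [42, 105, 0]
    - [60, 150, 0]
    - [78, 195, 0]
    - [96, 240, 0]
    - [114, 285, 0]
    - [132, 330, 0]
    - [150, 375, 0]
    - [168, 420, 0]
    - [186, 465, 0]
    - [200, 500, 0]
  jaw: [0.41, 0.41, 0.41, 0.41, 0.41, 0.41, 0.41, 0.41, 0.41, 0.41, 0.41, 0.41]

```text
time_s: 1.3
ee_pos: [0.4213, -0.1084, 0.2313]
eef_rot: [[0.379, 0.925, 0.0], [0.925, -0.379, -0.0], [-0.0, 0.0, -1.0]]
contact_force: [0.6, -0.5, -1.2]
gripper_width: 0.05
gripper_force: 0.0
```

Call:
servo_tool:
  rot:
    - [0, 0, 0]
    - [0, 0, 0]
    - [0, 0, 0]
    - [0, 0, 0]
  delta_pos:
    - [15, 40, -20]
    - [30, 75, -60]
    - [35, 92, -90]
    - [35, 92, -90]
  jaw: [0.41, 0.41, 0.41, 0.41]

```text
time_s: 1.7
ee_pos: [0.4536, -0.016, 0.1373]
eef_rot: [[0.379, 0.925, -0.006], [0.926, -0.379, 0.002], [-0.0, -0.007, -1.0]]
contact_force: [-0.3, -0.9, 0.2]
gripper_width: 0.0503
gripper_force: 0.0
```

```bash
python3 - <<'E'
from h import *
s=bot.get_state();R=s['eef_rot'];print(s['time_s'],s['ee_pos'],s['joint_pos'],np.degrees(np.arctan2(R[1][0],R[0][0])),s['gripper_width'],s['contact_force'])
cv2.imwrite('pics/t1.png',np.hstack([viewer.read_camera(n)[100:320,100:500] for n in('top','scene')])[...,::-1])
E
```

```text
1.7 [ 0.45356886 -0.01601149  0.13734824] [ 31.02364016   2.92351596 -34.96227966 115.13680389   1.71704267
  62.83347913 -26.95171969] 67.74607819383287 0.050270287234743055 [-0.32590542 -0.91290596  0.15061421]
```

View pics/t1.png

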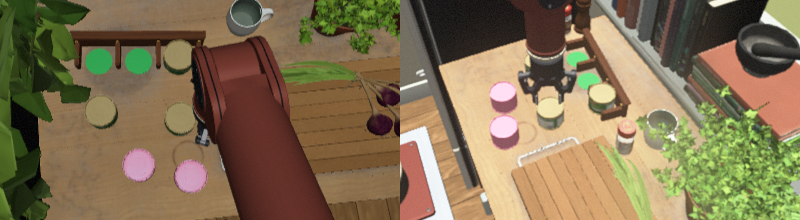

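The gripper is over the spot behind and to the right of the right-hand tin, with nothing touched. I'll go down and push.

Call:
servo_tool:
  rot:
    - [0, 0, 0]
    - [0, 0, 0]
    - [0, 0, 0]
    - [0, 0, 0]
    - [0, 0, 0]
    - [0, 0, 0]
  delta_pos:
    - [1, -2, -25]
    - [2, -3, -55]
    - [2, -3, -85]
    - [2, -3, -110]
    - [2, -3, -125]
    - [2, -3, -125]
  jaw: [0.41, 0.41, 0.41, 0.41, 0.41, 0.41]

```text
time_s: 2.4
ee_pos: [0.4573, -0.0238, 0.0158]
eef_rot: [[0.385, 0.923, -0.002], [0.923, -0.385, -0.0], [-0.001, -0.001, -1.0]]
contact_force: [-0.3, 0.1, 0.0]
gripper_width: 0.0503
gripper_force: 0.0
```

Call:
servo_tool:
  rot:
    - [0, 0, 0]
    - [0, 0, 0]
    - [0, 0, 0]
    - [0, 0, 0]
    - [0, 0, 0]
    - [0, 0, 0]
  delta_pos:
    - [1, 3, 0]
    - [2, 6, 0]
    - [4, 10, 0]
    - [6, 14, 0]
    - [8, 19, 0]
    - [10, 24, 0]
  jaw: [0.41, 0.41, 0.41, 0.41, 0.41, 0.41]

```text
time_s: 3.0
ee_pos: [0.4681, 0.002, 0.0165]
eef_rot: [[0.383, 0.924, -0.0], [0.924, -0.383, -0.0], [-0.0, 0.0, -1.0]]
contact_force: [-0.0, -2.0, 2.0]
gripper_width: 0.0504
gripper_force: 1.0
```

Contact shows about 2 N, as expected. I'll keep pushing.

Call:
servo_tool:
  rot:
    - [0, 0, 0]
    - [0, 0, 0]
    - [0, 0, 0]
    - [0, 0, 0]
    - [0, 0, 0]
    - [0, 0, 0]
    - [0, 0, 0]
    - [0, 0, 0]
    - [0, 0, 0]
    - [0, 0, 0]
    - [0, 0, 0]
    - [0, 0, 0]
  delta_pos:
    - [3, 8, 0]
    - [6, 16, 0]
    - [9, 24, 0]
    - [12, 32, 0]
    - [15, 40, 0]
    - [18, 48, 0]
    - [21, 56, 0]
    - [24, 64, 0]
    - [27, 72, 0]
    - [30, 79, 0]
    - [32, 84, 0]
    - [33, 87, 0]
  jaw: [0.41, 0.41, 0.41, 0.41, 0.41, 0.41, 0.41, 0.41, 0.41, 0.41, 0.41, 0.41]

```text
time_s: 4.2
ee_pos: [0.5011, 0.0894, 0.0163]
eef_rot: [[0.383, 0.924, -0.0], [0.924, -0.383, 0.0], [0.0, -0.0, -1.0]]
contact_force: [-0.9, -1.5, 2.3]
gripper_width: 0.0502
gripper_force: 1.4
```

Call:
servo_tool:
  rot:
    - [0, 0, 0]
    - [0, 0, 0]
    - [0, 0, 0]
    - [0, 0, 0]
    - [0, 0, 0]
    - [0, 0, 0]
    - [0, 0, 0]
  delta_pos:
    - [0, 0, 0]
    - [-5, -12, 0]
    - [-10, -24, 5]
    - [-10, -24, 40]
    - [-10, -24, 80]
    - [-10, -24, 120]
    - [-10, -24, 120]
  jaw: [0.41, 0.41, 0.41, 0.41, 0.41, 0.41, 0.41]

```text
time_s: 4.9
ee_pos: [0.4935, 0.0643, 0.1413]
eef_rot: [[0.384, 0.923, 0.008], [0.923, -0.384, -0.0], [0.003, 0.008, -1.0]]
contact_force: [0.7, 0.2, -0.0]
gripper_width: 0.0506
gripper_force: 0.0
```

```bash
python3 - <<'E'
from h import *
s=bot.get_state();print(s['time_s'],s['ee_pos'],s['joint_pos'])
n='wrist'
p=cam(n);im=viewer.read_camera(n);cv2.imwrite('pics/w1.png',im[...,::-1]);np.save('w1.npy',im);np.save('w1p.npy',p,allow_pickle=True)
im=viewer.read_camera('top');np.save('t2.npy',im);cv2.imwrite('pics/t2.png',np.hstack([im[100:320,100:400],viewer.read_camera('scene')[100:320,100:400]])[...,::-1])
E
```

```text
4.9 [0.49351598 0.06426858 0.14126656] [ 22.90326814   8.08705772 -37.8412456  110.03020871   5.69373178
  63.23841381 -39.77719838]
```

View pics/w1.png

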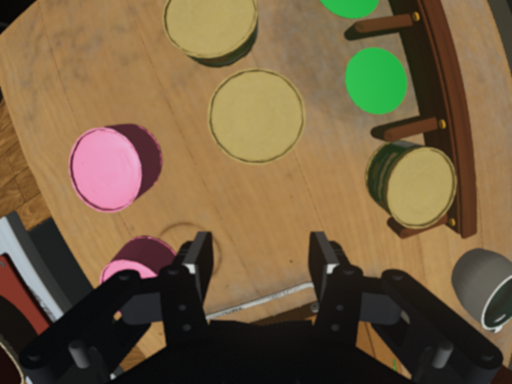

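View pics/t2.png

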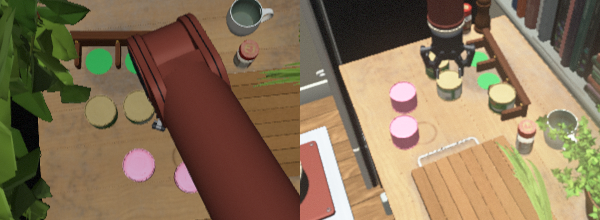

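The wrist picture shows the pushed tin at (256,115), next to the left tin at (210,25), with the middle pad at (376,80) and the rack tin undisturbed at (419,186). I'll measure these.

```bash
cat >> h.py <<'E'
def blobs(im,lo,hi,roi=(0,0,512,384),amin=400):
    h=cv2.cvtColor(im,cv2.COLOR_RGB2HSV);m=cv2.inRange(h,lo,hi);k=np.zeros_like(m);x0,y0,x1,y1=roi;k[y0:y1,x0:x1]=m[y0:y1,x0:x1]
    k=cv2.morphologyEx(k,cv2.MORPH_OPEN,np.ones((3,3)))
    return [cv2.convexHull(c)[:,0,:] for c in cv2.findContours(k,0,2)[0] if cv2.contourArea(c)>amin]
def disc(n,p,h,z):
    q=np.array([onz(n,p,u,v,z)[:2] for u,v in h],np.float32);return cv2.minEnclosingCircle(q)
PAD=np.array([.641,.1152]);X=np.array([.995,-.104]);Y=np.array([.104,.995])
def rk(w): d=np.array(w[:2])-PAD;return (d@X*1000-38).round(1),(d@Y*1000).round(1)  # rack frame, mm
E
python3 - <<'E'
from h import *
im=np.load('w1.npy');p=np.load('w1p.npy',allow_pickle=True).item()
h=cv2.cvtColor(im,cv2.COLOR_RGB2HSV)
for q in[(256,115),(256,190),(100,170),(300,100)]:print(h[q[1],q[0]])
for c in blobs(im,(60,150,60),(80,255,255)):
    w,r=disc('wrist',p,c,0);print('pad',c.mean(0),np.round(w,4),r,rk(w))
for c in blobs(im,(21,75,90),(32,255,255)):
    w,r=disc('wrist',p,c,.058);print('gold',c.mean(0),np.round(w,4),r,rk(w))
E
```

```text
[ 22 114 183]
[ 17 140 170]
[167  88 235]
[ 21 131 130]
pad [376.28571429  81.08571429] [0.6422 0.1162] 0.0335017666220665 (np.float64(-36.9), np.float64(1.1))
pad [352.15384615   9.07692308] [0.6489 0.2024] 0.03003273904323578 (np.float64(-39.2), np.float64(87.6))
gold [421.67647059 185.        ] [0.6311 0.0171] 0.03813643380999565 (np.float64(-37.6), np.float64(-98.6))
gold [259.93478261 113.7173913 ] [0.5174 0.1259] 0.03740760684013367 (np.float64(-162.1), np.float64(-2.2))
gold [206.62068966  32.20689655] [0.5158 0.2159] 0.03769415244460106 (np.float64(-173.1), np.float64(87.2))
```

The tin landed where planned, 2 mm off the bay's centre line. Next I'll turn and come in behind it.

Call:
servo_tool:
  rot:
    - [0, 0, 8.5]
    - [0, 0, 17]
    - [0, 0, 25.5]
    - [0, 0, 34]
    - [0, 0, 42.5]
    - [0, 0, 51]
    - [0, 0, 59.5]
    - [0, 0, 68]
    - [0, 0, 76.5]
    - [0, 0, 85]
    - [0, 0, 93.5]
    - [0, 0, 102]
  delta_pos:
    - [-2, 6, 0]
    - [-5, 13, 0]
    - [-8, 20, 0]
    - [-11, 27, 0]
    - [-14, 34, 0]
    - [-16, 41, 0]
    - [-19, 48, 0]
    - [-22, 55, 0]
    - [-25, 62, 0]
    - [-27, 68, 0]
    - [-27, 69, 0]
    - [-27, 69, 0]
  jaw: [0.41, 0.41, 0.41, 0.41, 0.41, 0.41, 0.41, 0.41, 0.41, 0.41, 0.41, 0.41]

```text
time_s: 6.25
ee_pos: [0.4627, 0.1334, 0.1346]
eef_rot: [[-0.984, 0.176, -0.003], [0.176, 0.984, -0.0], [0.003, -0.001, -1.0]]
contact_force: [-0.3, 0.1, 0.6]
gripper_width: 0.0503
gripper_force: 0.0
```

Call:
servo_tool:
  rot:
    - [0, 0, 4.5]
    - [0, 0, 4.5]
    - [0, 0, 4.5]
  delta_pos:
    - [0, 0, 0]
    - [0, 0, 0]
    - [0, 0, 0]
  jaw: [0.41, 0.41, 0.41]

```text
time_s: 6.55
ee_pos: [0.4632, 0.1333, 0.1353]
eef_rot: [[-0.994, 0.108, -0.002], [0.108, 0.994, 0.0], [0.002, -0.0, -1.0]]
contact_force: [-0.2, 0.1, 0.2]
gripper_width: 0.0508
gripper_force: 0.0
```

```bash
python3 - <<'E'
from h import *
s=bot.get_state();R=s['eef_rot'];print(s['time_s'],s['ee_pos'],rk(s['ee_pos']),s['joint_pos'],np.degrees(np.arctan2(R[1][0],R[0][0])))
E
```

```text
6.55 [0.46323432 0.13327821 0.13526483] (np.float64(-216.8), np.float64(-0.5)) [ 26.96616881   8.9186386  -51.26522118 111.4664843    7.73495285
  63.23533414  56.3380196 ] 173.80855998304796
```

Call:
servo_tool:
  rot:
    - [0, 0, 0]
    - [0, 0, 0]
    - [0, 0, 0]
    - [0, 0, 0]
    - [0, 0, 0]
    - [0, 0, 0]
  delta_pos:
    - [0, 1, -25]
    - [0, 1, -55]
    - [0, 1, -85]
    - [0, 1, -108]
    - [0, 1, -119]
    - [0, 1, -119]
  jaw: [0.41, 0.41, 0.41, 0.41, 0.41, 0.41]

```text
time_s: 7.15
ee_pos: [0.4627, 0.1345, 0.016]
eef_rot: [[-0.994, 0.106, -0.003], [0.106, 0.994, -0.0], [0.003, -0.0, -1.0]]
contact_force: [0.2, -0.2, 0.8]
gripper_width: 0.0502
gripper_force: 0.0
```

Call:
servo_tool:
  rot:
    - [0, 0, 0]
    - [0, 0, 0]
    - [0, 0, 0]
    - [0, 0, 0]
    - [0, 0, 0]
    - [0, 0, 0]
    - [0, 0, 0]
    - [0, 0, 0]
    - [0, 0, 0]
    - [0, 0, 0]
    - [0, 0, 0]
    - [0, 0, 0]
  delta_pos:
    - [3, 0, 0]
    - [8, -1, 0]
    - [13, -1.5, 0]
    - [18, -2, 0]
    - [24, -2.5, 0]
    - [31, -3, 0]
    - [39, -4, 0]
    - [47, -5, 0]
    - [55, -6, 0]
    - [63, -6.5, 0]
    - [71, -7.5, 0]
    - [78, -8, 0]
  jaw: [0.41, 0.41, 0.41, 0.41, 0.41, 0.41, 0.41, 0.41, 0.41, 0.41, 0.41, 0.41]

```text
time_s: 8.35
ee_pos: [0.5427, 0.1266, 0.0173]
eef_rot: [[-0.994, 0.105, -0.0], [0.105, 0.994, 0.0], [0.0, 0.0, -1.0]]
contact_force: [-2.2, 0.2, 3.4]
gripper_width: 0.0504
gripper_force: 1.6
```

Call:
servo_tool:
  rot:
    - [0, 0, 0]
    - [0, 0, 0]
    - [0, 0, 0]
    - [0, 0, 0]
    - [0, 0, 0]
    - [0, 0, 0]
    - [0, 0, 0]
    - [0, 0, 0]
    - [0, 0, 0]
    - [0, 0, 0]
  delta_pos:
    - [6, -1, 0]
    - [12, -1.5, 0]
    - [18, -2, 0]
    - [24, -2.5, 0]
    - [30, -3.5, 0]
    - [36, -4, 0]
    - [42, -5, 0]
    - [48, -5.5, 0]
    - [52, -6, 0]
    - [55, -6, 0]
  jaw: [0.41, 0.41, 0.41, 0.41, 0.41, 0.41, 0.41, 0.41, 0.41, 0.41]

```text
time_s: 9.35
ee_pos: [0.5973, 0.1206, 0.0173]
eef_rot: [[-0.994, 0.105, -0.0], [0.105, 0.994, -0.0], [0.0, -0.0, -1.0]]
contact_force: [-1.6, 0.2, 2.1]
gripper_width: 0.0502
gripper_force: 1.5
```

Call:
servo_tool:
  rot:
    - [0, 0, 0]
    - [0, 0, 0]
    - [0, 0, 0]
  delta_pos:
    - [2, 0, 0]
    - [4, 0, 0]
    - [4, 0, 0]
  jaw: [0.41, 0.41, 0.41]

```text
time_s: 9.65
ee_pos: [0.6012, 0.1207, 0.0173]
eef_rot: [[-0.994, 0.105, 0.0], [0.105, 0.994, 0.0], [-0.0, 0.0, -1.0]]
contact_force: [0.0, -0.1, 1.3]
gripper_width: 0.0503
gripper_force: 0.5
```

Call:
servo_tool:
  rot:
    - [0, 0, 0]
    - [0, 0, 0]
    - [0, 0, 0]
  delta_pos:
    - [1, 0, 0]
    - [2, 0, 0]
    - [3, 0, 0]
  jaw: [0.41, 0.41, 0.41]

```text
time_s: 9.95
ee_pos: [0.6032, 0.1207, 0.0172]
eef_rot: [[-0.994, 0.105, -0.001], [0.105, 0.994, -0.0], [0.001, -0.0, -1.0]]
contact_force: [-6.8, -0.6, 4.9]
gripper_width: 0.0506
gripper_force: 3.9
```

Call:
servo_tool:
  rot:
    - [0, 0, 0]
    - [0, 0, 0]
  delta_pos:
    - [1, 0, 0]
    - [1, 0, 0]
  jaw: [0.41, 0.41]

```text
time_s: 10.15
ee_pos: [0.6032, 0.1208, 0.017]
eef_rot: [[-0.994, 0.105, -0.003], [0.105, 0.995, -0.001], [0.003, -0.001, -1.0]]
contact_force: [-9.1, -0.6, 6.5]
gripper_width: 0.0503
gripper_force: 5.5
```

The force rises without motion, so the first tin is against the board. I'll retreat, lift, and move behind the left tin.

Call:
servo_tool:
  rot:
    - [0, 0, 0]
    - [0, 0, 0]
    - [0, 0, 0]
    - [0, 0, 0]
    - [0, 0, 0]
    - [0, 0, 0]
    - [0, 0, 0]
    - [0, 0, 0]
    - [0, 0, 0]
    - [0, 0, 0]
    - [0, 0, 0]
    - [0, 0, 0]
  delta_pos:
    - [-8, 1, 0]
    - [-20, 2, 0]
    - [-30, 3, 5]
    - [-30, 3, 40]
    - [-30, 3, 80]
    - [-40, 10, 110]
    - [-65, 30, 120]
    - [-90, 52, 120]
    - [-115, 74, 120]
    - [-135, 92, 120]
    - [-144, 100, 120]
    - [-144, 100, 120]
  jaw: [0.41, 0.41, 0.41, 0.41, 0.41, 0.41, 0.41, 0.41, 0.41, 0.41, 0.41, 0.41]

```text
time_s: 11.35
ee_pos: [0.4599, 0.2216, 0.1377]
eef_rot: [[-0.995, 0.103, 0.001], [0.103, 0.995, -0.001], [-0.001, -0.001, -1.0]]
contact_force: [-0.0, 0.2, 0.2]
gripper_width: 0.05
gripper_force: 0.0
```

```bash
python3 - <<'E'
from h import *
s=bot.get_state();print(s['time_s'],s['ee_pos'],rk(s['ee_pos']),s['joint_pos'])
n='top';p=cam(n);im=viewer.read_camera(n)
for c in blobs(im,(60,150,60),(80,255,255),(170,130,320,290),150):
    w,r=disc(n,p,c,0);print('pad',np.round(w,4),r,rk(w))
for c in blobs(im,(20,60,70),(40,255,255),(170,130,320,290),150):
    w,r=disc(n,p,c,.058);print('gold',np.round(w,4),r,rk(w))
n='scene';p=cam(n);im=viewer.read_camera(n)
for c in blobs(im,(18,50,70),(40,255,255),(200,130,330,250),150):
    w,r=disc(n,p,c,.058);print('goldS',np.round(w,4),r,rk(w))
E
```

```text
11.35 [0.45992745 0.22155285 0.13768065] (np.float64(-229.2), np.float64(87.0)) [ 16.9258003   13.32096734 -52.80241149 107.79590816  11.8067629
  64.50944779  43.85715724]
pad [0.6512 0.2149] 0.03288379684090614 (np.float64(-38.3), np.float64(100.3))
gold [0.6299 0.0173] 0.039266519248485565 (np.float64(-38.8), np.float64(-98.6))
gold [0.6411 0.117 ] 0.0388963520526886 (np.float64(-38.0), np.float64(1.8))
goldS [ 0.5538 -0.0351] 0.13073714077472687 (np.float64(-109.1), np.float64(-158.7))
goldS [0.6378 0.1142] 0.04508676379919052 (np.float64(-41.1), np.float64(-1.4))
goldS [0.5328 0.2231] 0.10122736543416977 (np.float64(-156.9), np.float64(96.1))
goldS [0.7394 0.201 ] 0.06405668705701828 (np.float64(51.0), np.float64(95.6))
```

The first tin is home at rack (-38, 1.8) mm, and tin_c hasn't moved. Now the second tin.

Call:
servo_tool:
  rot:
    - [0, 0, 0]
    - [0, 0, 0]
    - [0, 0, 0]
    - [0, 0, 0]
    - [0, 0, 0]
    - [0, 0, 0]
  delta_pos:
    - [0, 0, -25]
    - [0, 0, -55]
    - [0, 0, -85]
    - [0, 0, -110]
    - [0, 0, -121]
    - [0, 0, -121]
  jaw: [0.41, 0.41, 0.41, 0.41, 0.41, 0.41]

```text
time_s: 12.05
ee_pos: [0.4607, 0.2196, 0.015]
eef_rot: [[-0.994, 0.106, -0.003], [0.106, 0.994, -0.001], [0.003, -0.001, -1.0]]
contact_force: [-0.4, -0.3, 0.3]
gripper_width: 0.0504
gripper_force: 0.0
```

Call:
servo_tool:
  rot:
    - [0, 0, 0]
    - [0, 0, 0]
    - [0, 0, 0]
    - [0, 0, 0]
    - [0, 0, 0]
    - [0, 0, 0]
    - [0, 0, 0]
    - [0, 0, 0]
    - [0, 0, 0]
    - [0, 0, 0]
    - [0, 0, 0]
    - [0, 0, 0]
  delta_pos:
    - [4, -0.5, 0]
    - [9, -1, 0]
    - [14, -1.5, 0]
    - [20, -2, 0]
    - [26, -1.5, 0]
    - [33, -0.5, 0]
    - [41, 0.5, 0]
    - [49, 1.5, 0]
    - [57, 2.5, 0]
    - [65, 3.2, 0]
    - [73, 4, 0]
    - [81, 4.7, 0]
  jaw: [0.41, 0.41, 0.41, 0.41, 0.41, 0.41, 0.41, 0.41, 0.41, 0.41, 0.41, 0.41]

```text
time_s: 13.25
ee_pos: [0.5426, 0.2255, 0.0162]
eef_rot: [[-0.994, 0.105, -0.0], [0.105, 0.994, -0.0], [0.0, -0.0, -1.0]]
contact_force: [-2.6, 0.2, 3.2]
gripper_width: 0.0504
gripper_force: 2.1
```

```bash
python3 - <<'E'
from h import *
s=bot.get_state();print(s['time_s'],s['ee_pos'],rk(s['ee_pos']),s['contact_force'])
n='wrist';p=cam(n);im=viewer.read_camera(n);cv2.imwrite('pics/w2.png',im[...,::-1])
E
```

```text
13.25 [0.54255194 0.2254996  0.01624732] (np.float64(-147.4), np.float64(99.5)) [-2.63987455  0.18216704  3.24033072]
```

View pics/w2.png

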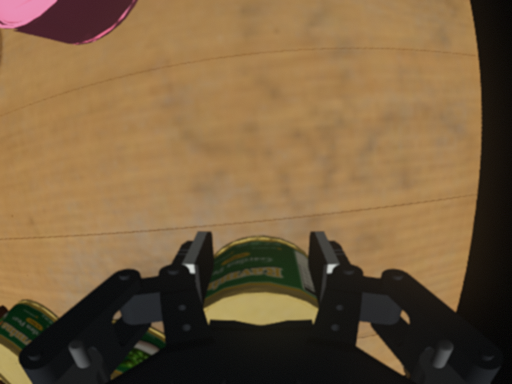

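The tin sits centred between the fingers at (262,270), in line with its bay (y = 99.5 mm). I'll push on in.

Call:
servo_tool:
  rot:
    - [0, 0, 0]
    - [0, 0, 0]
    - [0, 0, 0]
    - [0, 0, 0]
    - [0, 0, 0]
    - [0, 0, 0]
    - [0, 0, 0]
    - [0, 0, 0]
    - [0, 0, 0]
    - [0, 0, 0]
    - [0, 0, 0]
    - [0, 0, 0]
  delta_pos:
    - [6, -0.5, 0]
    - [12, -1, 0]
    - [18, -1.5, 0]
    - [24, -2.2, 0]
    - [30, -2.8, 0]
    - [36, -3.5, 0]
    - [42, -4.2, 0]
    - [48, -4.9, 0]
    - [54, -5.5, 0]
    - [59, -6, 0]
    - [64, -6.5, 0]
    - [67, -7, 0]
  jaw: [0.41, 0.41, 0.41, 0.41, 0.41, 0.41, 0.41, 0.41, 0.41, 0.41, 0.41, 0.41]

```text
time_s: 14.5
ee_pos: [0.6094, 0.2184, 0.0163]
eef_rot: [[-0.994, 0.105, 0.0], [0.105, 0.994, 0.0], [-0.0, 0.0, -1.0]]
contact_force: [-0.6, 0.6, 0.9]
gripper_width: 0.0506
gripper_force: 1.2
```

Call:
servo_tool:
  rot:
    - [0, 0, 0]
    - [0, 0, 0]
    - [0, 0, 0]
  delta_pos:
    - [1, 0, 0]
    - [2, 0, 0]
    - [3, 0, 0]
  jaw: [0.41, 0.41, 0.41]

```text
time_s: 14.8
ee_pos: [0.6118, 0.2184, 0.0163]
eef_rot: [[-0.994, 0.105, -0.0], [0.105, 0.994, -0.0], [0.0, -0.0, -1.0]]
contact_force: [-1.8, 0.6, -0.4]
gripper_width: 0.0503
gripper_force: 1.1
```

Call:
servo_tool:
  rot:
    - [0, 0, 0]
    - [0, 0, 0]
    - [0, 0, 0]
  delta_pos:
    - [1, 0, 0]
    - [2, 0, 0]
    - [2.5, 0, 0]
  jaw: [0.41, 0.41, 0.41]

```text
time_s: 15.1
ee_pos: [0.6133, 0.2185, 0.0162]
eef_rot: [[-0.995, 0.105, -0.002], [0.105, 0.995, -0.001], [0.002, -0.001, -1.0]]
contact_force: [-7.2, -1.2, 4.6]
gripper_width: 0.0503
gripper_force: 4.1
```

It's against the board. I'll retreat and check.

Call:
servo_tool:
  rot:
    - [0, 0, 0]
    - [0, 0, 0]
    - [0, 0, 0]
    - [0, 0, 0]
    - [0, 0, 0]
    - [0, 0, 0]
    - [0, 0, 0]
    - [0, 0, 0]
    - [0, 0, 0]
    - [0, 0, 0]
  delta_pos:
    - [-8, 1, 0]
    - [-20, 2, 0]
    - [-30, 3, 5]
    - [-30, 3, 45]
    - [-35, 0, 90]
    - [-60, -30, 120]
    - [-85, -65, 140]
    - [-110, -105, 150]
    - [-125, -145, 150]
    - [-130, -170, 150]
  jaw: [0.41, 0.41, 0.41, 0.41, 0.41, 0.41, 0.41, 0.41, 0.41, 0.41]

```text
time_s: 16.1
ee_pos: [0.4825, 0.0456, 0.1667]
eef_rot: [[-0.994, 0.107, 0.001], [0.107, 0.994, -0.003], [-0.001, -0.003, -1.0]]
contact_force: [0.5, -1.3, -0.4]
gripper_width: 0.0506
gripper_force: 0.0
```

```bash
python3 - <<'E'
from h import *
s=bot.get_state();print(s['time_s'],s['ee_pos'])
n='top';p=cam(n);im=viewer.read_camera(n)
for c in blobs(im,(20,60,70),(40,255,255),(170,130,320,290),150):
    w,r=disc(n,p,c,.058);print('gold',np.round(w,4),r,rk(w))
cv2.imwrite('pics/end.png',np.hstack([im[60:320,100:400],viewer.read_camera('scene')[60:320,150:450]])[...,::-1])
E
```

```text
16.1 [0.48250238 0.04556466 0.16672209]
gold [0.6513 0.2142] 0.038522571325302124 (np.float64(-38.0), np.float64(99.5))
gold [0.6412 0.1176] 0.0383717343211174 (np.float64(-38.1), np.float64(2.4))
```

View pics/end.png

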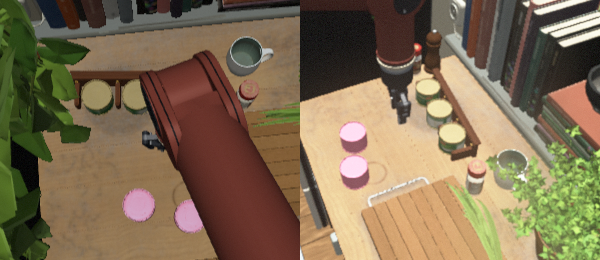

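All three tins stand upright in their bays, with the two pushed ones at rack x = -38 mm, and the jars, mill and mug look undisturbed. Handing in.

```bash
python3 -c "
from cell import bot
print(bot.job_done())"
```

```text
the job is handed in; nothing more can be done
None
```

I pushed both tins home and handed the job in at about 16 s of the 58 s allowed; in the last pictures they stood against the back board within about 3 mm of their pads, with everything else apparently undisturbed (no verdict was returned).

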